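# Ring for a colleague and point out the order

### The job

A customer has chosen the large ring bread: press the plunger of the counter bell fully down with the fingertips to call a colleague and let it come back up, then point straight down at the large ring bread, the bigger of the two rings, holding the fingertips a few centimetres above its middle for two and a half seconds. Next point in the same way at the round empty basket that it is to be packed in, for two and a half seconds, and finish still pointing there. Touch only the bell: do not touch, shift or pick up any bread, the bread tray or either basket.

Things in the scene. Friction and masses are not known exactly. Their poses are not given: they have to be found in the camera images.
- bell_top (a point): Centre of the top face of the counter bell's plunger (steel-dark disc 22 mm across, 8 mm thick, on top of a polished steel dome on a black round foot, 84 mm across; the dome's crown is 48 mm above the counter). At rest the plunger's top is 64 mm above the counter, and it is pressed straight down.
- bell_plunger (a joint): Travel of the bell's plunger in m: 0 at rest (up), 0.006 fully down. A spring returns it: about 2 N to start moving, 5 N when fully down; it comes up by itself when let go.
- bell_base: The counter bell as a whole (with its plunger); origin at the centre of its underside. Fixed to the counter.
- tray: Low square light-wood bread tray, 310 x 310 x 22 mm, with four equal square compartments (2 x 2), one bread in each, in any order; origin at the centre of its underside on the counter, inner floor 6 mm up. Fixed.
- ring_large: The large ring bread: brown crust with sesame, 130 mm outside diameter, 42 mm hole, 44 mm high, lying flat in a tray compartment. Origin at the centre of the ring, level with its underside (z up), so its top is 44 mm above the origin.
- ring_small: The small ring bread (leave alone): same crust and sesame, 80 mm outside diameter, 24 mm hole, 28 mm high. Origin at the centre of the ring, level with its underside.
- oval_loaf: Oval loaf (leave alone), 125 mm long along its x, 58 mm wide and high. Origin at the centre of its underside.
- round_roll: Domed round roll (leave alone), 84 mm across, 48 mm high. Origin at the centre of its underside.
- basket_round: The round empty wicker basket, 160 mm across at the rim, 66 mm high to the top of its dark rim; origin at the centre of its underside on the counter, z up. Fixed. It stands on the right-hand half of the counter; the filled biscuit baskets near the counter's ends are display only.
- basket_rect: The rectangular empty wicker basket (leave alone), 150 x 120 mm, 66 mm high; origin at the centre of its underside on the counter. Fixed.
Things that resemble listed ones, but are neither listed nor needed, are in the scene too. What is shaped like the bell_base but blue or pink is not meant.

How it is judged:
On the way, in this order (a step that is already met when the one before it is completed fails the run):
1. the bell's plunger is pressed down (at least 4.5 of 6 mm) with the fingertips (value of joint bell_plunger above 0.0045 m and contact force between the fingers and bell_base above 0.5 N), for 0.04 s.
2. the bell is let go and the hand dwells 2 s straight above the large ring bread: grasp point within 30 mm of its centre sideways and 20 to 110 mm above its top (horizontal distance between the grasp point and ring_large below 0.03 m and z of the grasp point in the frame of ring_large between 0.064 and 0.154 m and value of joint bell_plunger below 0.0015 m), for 2 s.
3. the hand dwells 2 s straight above the round basket: grasp point within 30 mm of its centre sideways and 20 to 110 mm above its rim (horizontal distance between the grasp point and basket_round below 0.03 m and z of the grasp point in the frame of basket_round between 0.086 and 0.176 m and value of joint bell_plunger below 0.0015 m), for 2 s.
At the end, for the whole second after the job is handed in: The hand still points at the round basket from straight above (grasp point within 30 mm of its centre sideways and 20 to 110 mm above its rim, fingertips about 19 mm lower) without contact; the bell's plunger is back up (within 1.5 mm); all four breads lie at rest within 10 mm of where they started (all of step 3 and distance of each of ring_large, ring_small, oval_loaf, round_roll from where it was at the start of the episode below 0.01 m and linear speed of each of ring_large, ring_small, oval_loaf, round_roll below 0.02 m/s); the robot touches nothing.
It fails at once if a bread is touched by the robot (contact force between any of the fingers, the arm and ring_large above 0.3 N or contact force between any of the fingers, the arm and ring_small above 0.3 N or contact force between any of the fingers, the arm and oval_loaf above 0.3 N or contact force between any of the fingers, the arm and round_roll above 0.3 N).
It fails at once if the tray or a basket is touched by the robot (contact force between any of the fingers, the arm and tray above 0.3 N or contact force between any of the fingers, the arm and basket_round above 0.3 N or contact force between any of the fingers, the arm and basket_rect above 0.3 N).
It fails at once if a bread is shifted or lifted by more than 10 mm (distance of any of ring_large, ring_small, oval_loaf, round_roll from where it was at the start of the episode above 0.01 m).
It also fails if it takes over 53 s, if anything falls off the work surface, if the arm or the gripper's body presses on something with over 40 N, if the wrist force passes 120 N, or if a joint passes its speed limit or range.

### The arm

A 6-joint arm with a two-finger parallel gripper is mounted at the origin on the work surface. World frame = base frame: x ahead of the robot, y to its left, z up, the work surface at z = 0. Lengths are in m, angles in rad, forces in N, time in s.
With the tool pointing down it reaches from about 0.2 to 0.875 m from the base axis. Payload 3.4 kg.
Tool frame: the origin (TCP) lies at the very end of the fingers, on their centre line; the grasp point (between the pads) lies 19 mm behind it (ctrl.grip_point_offset is the distance from the TCP to the grasp point, in m); z points along the fingers, y is the line along which they close (so a half turn about z gives the same grasp; the last joint's range is limited). The gripper opens to 94 mm and grips with 3 to 60 N. Pads are 16 mm wide; open, the fingers measure 119 mm over their backs; the gripper's body (75 mm by 177 mm) begins 78 mm behind the grasp point.
Start: joints at [1.163, 0.276, 1.505, -0, 1.361, -0.121], TCP at [0.163, 0.552, 0.205] pointing down, gripper open.
Joint ranges: [-2.89, 2.89], [-0.75, 2.08], [0.22, 2.7], [-1.18, 4.32], [0.11, 2.71], [-2.7, 2.7]. Speed limits (rad/s): [2.57, 2.57, 3.14, 3.14, 3.14, 3.14].

### API

Orientations are given as a 3x3 rotation matrix whose columns are the frame's x, y, z axes.
In Python, from rig import ctrl gives the robot as it stands.
- The arm moves only by the tool jog_arm, never from a script. Its argument "series" is a list that holds one entry, the list of rows, each a list of 4 numbers: the shift along the tool's x, y, z in units of 30 mm (1.0 is 30 mm), then the turn about the tool's z in units of 5 degrees (1.0 is 5 degrees). A call has 1 to 20 rows; each row shifts and turns the commanded pose from where the row before left it, along the tool's axes as they then stand; what a row does not reach is not made up. A row lasts 1/12 s, in which the tool goes at most 41.7 mm and 7.16 degrees, less where a joint would pass 70% of its speed; a pose out of reach is approached as far as the arm can. A call is refused whole if a number of a shift passes 1 or a number of a turn 1, either way. A call with a gripper value outside its range is refused whole. "grip" is the opening, from 0 (shut) to 1 (fully open), set as the call begins (left out, the last holds). The fingers move at their own pace and stop on an object; "newtons" is the grip in N (left out, the last holds). Time passes only in rows, so rows that do not move let the fingers close. It gives the time, the measured TCP pose, the force, the opening and the grip force at its end, in the units of the state.
- ctrl.observe(): the state, without advancing time (a new reading comes with each control period).
- ctrl.get_image(name): name is "scene" or "side" or "wrist"; returns a dict with "frame" (400x640x3 uint8, red, green, blue), "K" (3x3 intrinsics, pixels), "R" (3x3) and "t" (3): a world point X has camera coordinates R X + t; the wrist camera has in their place "mount" (4x4, takes a point from camera to tool coordinates, whose origin is the TCP and whose axes are the flange's). Camera axes: x right, y down, z forward; pixel columns grow to the right and rows downward; lengths in m; the calibration is good to about 2 mm. A picture is of the moment at which its call begins: read the wrist's pose just before it. There is no depth.
- ctrl.close_job(): hands the job in; it is judged then, once.
The state is a dict: "time": time; "joints": joint angles; "dq": joint speeds; "joint_torque": joint torques, N m; "position": TCP position; "tcp_rot": TCP orientation; "force": force on the tool from outside, world axes, zero at the start; "wrist_torque": the same for the moment, N m; "gripper_width": finger opening in m; "grasp_force": force on a finger pad.
Only numpy, scipy, OpenCV 4.12 (cv2) and the standard library are available. Lean on these libraries where they do the work, as an engineer would, in place of code of your own. Each camera call takes 0.05 s, during which the arm holds its last target. There are 200 camera calls.

## Working session

There is one attempt and no reset: what is moved stays moved. The work goes in short steps, Python scripts to look and compute and a tool call to move; the robot and the scene stay as the last step left them, time stands still between calls to the robot, and variables do not carry over. Pictures are saved under pics/ and viewed, at most 10 in all, crops included, and the job is handed in when it is done.

Besides the shell and the picture viewer there is one more tool, called after "Emit:" as name(argument=value, ...) on one line, values as JSON. jog_arm: Moves the arm, as the interface text tells. Its arguments: {"type":"object","properties":{"series":{"type":"array"},"grip":{"type":"number"},"newtons":{"type":"number"}},"required":["series"]}

```bash
mkdir -p pics; cat > h.py <<'E'
import numpy as np, cv2, pickle
from rig import ctrl
def grab(n,f):
    o=ctrl.observe(); d=ctrl.get_image(n)
    cv2.imwrite('pics/'+f+'.png',d['frame'][:,:,::-1])
    if n=='wrist':
        M=np.array(d['mount']); R=np.array(o['tcp_rot']); p=np.array(o['position'])
        Rc=R@M[:3,:3]; c=R@M[:3,3]+p
    else:
        Rc=np.array(d['R']).T; c=-Rc@np.array(d['t'])
    pickle.dump((np.array(d['K']),Rc,c),open(f+'.pkl','wb'))
    return o
def px(f,u,v,z):
    K,Rc,c=pickle.load(open(f+'.pkl','rb'))
    r=Rc@np.linalg.inv(K)@[u,v,1]
    return c+r*(z-c[2])/r[2]
def proj(f,X):
    K,Rc,c=pickle.load(open(f+'.pkl','rb'))
    q=K@Rc.T@(np.array(X)-c); return q[:2]/q[2]
E
python3 - <<'E'
from h import *
for n in('scene','side','wrist'): o=grab(n,n+'0')
print(o['position'],o['tcp_rot'],o['time'],o['gripper_width'])
for n in('scene','side','wrist'): print(n,pickle.load(open(n+'0.pkl','rb'))[2])
E
```

```text
[0.16244663 0.55107033 0.20471778] [[-9.59169279e-01  2.82831929e-01 -6.28291262e-04]
 [ 2.82832560e-01  9.59168211e-01 -1.44423301e-03]
 [ 1.94161797e-04 -1.56296517e-03 -9.99998760e-01]] 0.1 0.09390687205397824
scene [0.98622537 0.18001031 0.85114274]
side [ 0.35321623 -0.88198763  1.08010565]
wrist [0.09424483 0.57163475 0.38387186]
```

View pics/scene0.png

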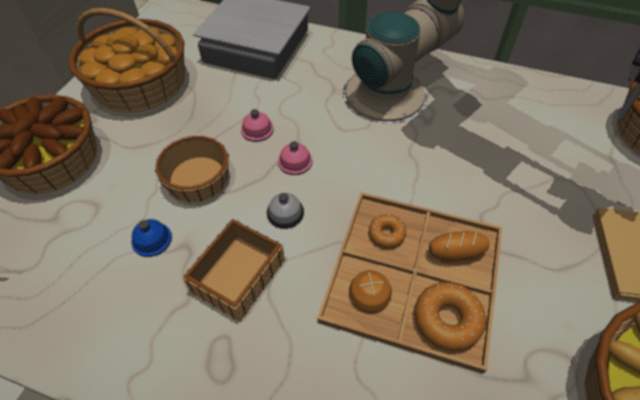

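View pics/side0.png

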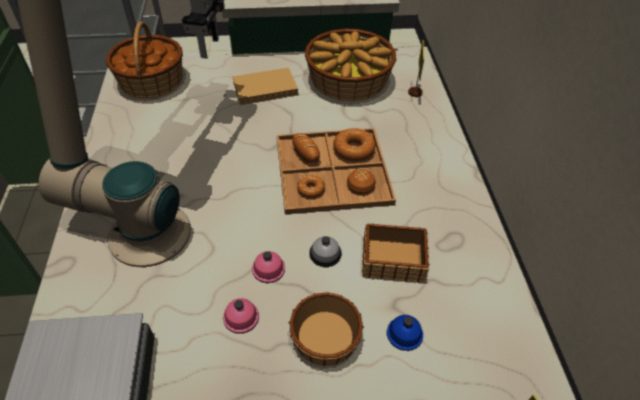

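Scene view: the steel bell is at (285,209). The lookalikes are blue at (150,237) and pink at (257,125) and (295,157). The large ring is at (450,316), and the small one at (388,231). The round basket is at (193,168), and the rectangular one at (235,270). In the side view the steel bell is at (325,248), the large ring at (355,144) and the round basket at (326,328). I choose the steel bell, the (450,316) ring and the (193,168) basket, and check them in one crop.

```bash
python3 - <<'E'
from h import *
a=cv2.imread('pics/scene0.png');b=cv2.imread('pics/side0.png')
c=lambda i,x,y:cv2.resize(i[y:y+60,x:x+80],(400,300),interpolation=cv2.INTER_CUBIC)
cv2.imwrite('pics/crop.png',np.vstack([np.hstack([c(a,245,175),c(b,285,215)]),np.hstack([c(a,410,285),c(a,155,130)])]))
for n,s,d,z in(('bell',(284,196),(325,239),.064),('ring',(450,312),(355,142),.045),('basket',(193,161),(326,318),.066)):
    print(n,px('scene0',*s,z),px('side0',*d,z))
E
```

```text
bell [ 0.45852783 -0.1011829   0.064     ] [ 0.45809215 -0.1045847   0.064     ]
ring [0.58807083 0.27741435 0.045     ] [0.58719856 0.26942057 0.045     ]
basket [ 0.43770088 -0.32907201  0.066     ] [ 0.43804214 -0.32478624  0.066     ]
```

View pics/crop.png

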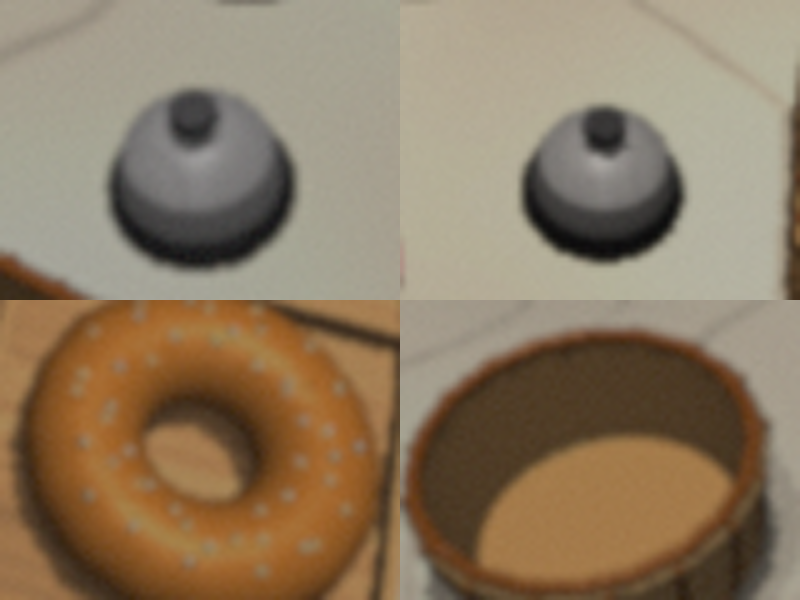

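The crop confirms the steel bell, with its dark plunger top at scene (283.6,196.4) and side (325.8,238.6). It also shows the large ring's hole at (450,314) and the round basket. I move above the bell with the fingers shut.

Emit:
jog_arm(series=[[[-0.4, -0.5, 0, 0], [-0.86, -1, 0, 0], [-0.86, -1, 0, 0], [-0.86, -1, 0, 0], [-0.86, -1, 0, 0], [-0.86, -1, 0, 0], [-0.86, -1, 0, 0], [-0.86, -1, 0, 0], [-0.86, -1, 0, 0], [-0.86, -1, 0, 0], [-0.86, -1, 0, 0], [-0.86, -1, 0, 0], [-0.86, -1, 0, 0], [-0.86, -1, 0, 0], [-0.86, -1, 0, 0], [-0.86, -1, 0, 0], [-0.86, -1, 0, 0], [-0.86, -1, 0, 0], [-0.4, -0.5, 0, 0], [0, 0, 0, 0]]], grip=0, newtons=10)

```text
time: 1.82
position: [0.4554, -0.1013, 0.205]
tcp_rot: [[-0.958, 0.287, 0.001], [0.287, 0.958, -0.002], [-0.001, -0.002, -1.0]]
force: [-0.0, 0.3, -0.4]
gripper_width: 0.0005
grasp_force: 0.0
```

```bash
python3 - <<'E'
from h import *
o=grab('wrist','w1')
R=np.array(o['tcp_rot']);p=o['position'];print(p,o['time'],o['gripper_width'],o['force'])
print(R.T@([.458,-.103,.064]-p)/.03, proj('w1',[.458,-.103,.064]),proj('w1',p))
E
```

```text
[ 0.455428   -0.10133824  0.20498776] 1.8167 0.00048134293041766755 [-0.00792573  0.29738971 -0.41068498]
[-0.09293663 -0.02123418  4.6997337 ] [327.91620611 201.16911361] [328.43924416 253.28138794]
```

View pics/w1.png

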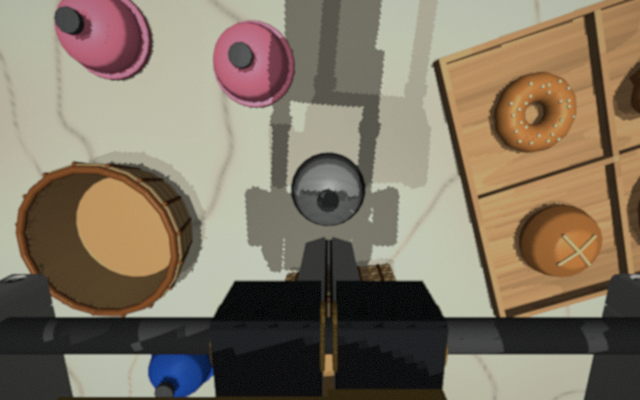

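The wrist view shows the plunger at (328,200), and my estimate projects to (328,201). I press it now.

Emit:
jog_arm(series=[[[-0.09, -0.02, 0.5, 0], [0, 0, 1, 0], [0, 0, 1, 0], [0, 0, 1, 0], [0, 0, 0.6, 0], [0, 0, 0.3, 0], [0, 0, 0.15, 0], [0, 0, 0.1, 0], [0, 0, 0.1, 0], [0, 0, 0.1, 0], [0, 0, 0.05, 0], [0, 0, 0, 0], [0, 0, 0, 0]]])

```text
time: 2.95
position: [0.4568, -0.0984, 0.0592]
tcp_rot: [[-0.959, 0.283, 0.002], [0.283, 0.959, 0.0], [-0.002, 0.001, -1.0]]
force: [0.5, 3.3, 4.8]
gripper_width: 0.0003
grasp_force: 2.2
```

Emit:
jog_arm(series=[[[0, 0, 0.06, 0], [0, 0, 0.04, 0], [0, 0, 0, 0], [0, 0, 0, 0]]])

```text
time: 3.28
position: [0.4569, -0.0984, 0.0579]
tcp_rot: [[-0.959, 0.283, 0.002], [0.283, 0.959, 0.0], [-0.002, 0.001, -1.0]]
force: [-4.4, 4.2, 20.6]
gripper_width: 0.0003
grasp_force: 10.6
```

The plunger is bottomed at 20 N. I lift off and go over to the ring.

Emit:
jog_arm(series=[[[0, 0, -0.3, 0], [0, 0, -0.8, 0], [0, 0, -1, 0], [0, 0, -1, 0], [0, 0, -0.9, 0], [-0.05, 0.5, 0, 0], [-0.05, 1, 0, 0], [-0.05, 1, 0, 0], [-0.05, 1, 0, 0], [-0.05, 1, 0, 0], [-0.05, 1, 0, 0], [-0.05, 1, 0, 0], [-0.05, 1, 0, 0], [-0.05, 1, 0, 0], [-0.05, 1, 0, 0], [-0.05, 1, 0, 0], [-0.05, 1, 0, 0], [-0.05, 1, 0, 0], [-0.04, 0.6, 0, 0], [0, 0, 0, 0]]])

```text
time: 4.95
position: [0.5884, 0.2755, 0.1744]
tcp_rot: [[-0.96, 0.28, 0.001], [0.28, 0.96, 0.001], [-0.001, 0.001, -1.0]]
force: [0.4, -0.2, -0.2]
gripper_width: 0.0006
grasp_force: 0.0
```

```bash
python3 - <<'E'
from h import *
o=grab('wrist','w2')
R=np.array(o['tcp_rot']);p=o['position'];print(p,o['time'],o['force'])
print(R.T@([.588,.273,.101]-p)/.03, proj('w2',[.588,.273,.05]),proj('w2',[.588,.273,.028]))
E
```

```text
[0.58838499 0.27554901 0.17435019] 4.95 [ 0.39146253 -0.17149521 -0.22451103]
[-0.00990326 -0.08793279  2.44491506] [325.6062041  202.59189701] [325.78381481 197.38419813]
```

View pics/w2.png

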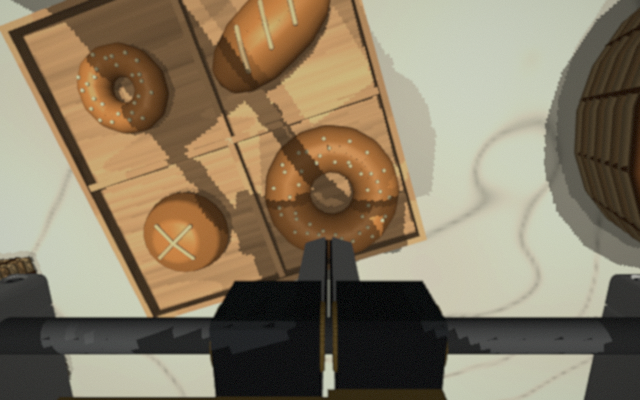

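The wrist view puts the ring's centre at about (332,190), roughly 8 mm (+x) and 6 mm (+y) in tool axes from my estimate. I correct for that, go down to 5 cm above its top and dwell.

Emit:
jog_arm(series=[[[0.2, 0.1, 0.6, 0], [0, 0, 0.9, 0], [0, 0, 0.6, 0], [0, 0, 0.3, 0], [0, 0, 0, 0], [0, 0, 0, 0], [0, 0, 0, 0], [0, 0, 0, 0], [0, 0, 0, 0], [0, 0, 0, 0], [0, 0, 0, 0], [0, 0, 0, 0], [0, 0, 0, 0], [0, 0, 0, 0], [0, 0, 0, 0], [0, 0, 0, 0], [0, 0, 0, 0], [0, 0, 0, 0], [0, 0, 0, 0], [0, 0, 0, 0]]])

```text
time: 6.67
position: [0.5822, 0.2771, 0.1035]
tcp_rot: [[-0.959, 0.283, -0.0], [0.283, 0.959, 0.0], [0.0, 0.0, -1.0]]
force: [0.5, 0.3, -0.3]
gripper_width: 0.0006
grasp_force: 0.0
```

Emit:
jog_arm(series=[[[0, 0, 0, 0], [0, 0, 0, 0], [0, 0, 0, 0], [0, 0, 0, 0], [0, 0, 0, 0], [0, 0, 0, 0], [0, 0, 0, 0], [0, 0, 0, 0], [0, 0, 0, 0], [0, 0, 0, 0], [0, 0, 0, 0], [0, 0, 0, 0], [0, 0, 0, 0], [0, 0, 0, 0], [0, 0, 0, 0], [0, 0, 0, 0], [0, 0, 0, 0], [0, 0, 0, 0], [0, 0, 0, 0], [0, 0, 0, 0]]])

```text
time: 8.33
position: [0.5822, 0.2771, 0.1035]
tcp_rot: [[-0.959, 0.283, 0.0], [0.283, 0.959, 0.0], [-0.0, 0.0, -1.0]]
force: [0.7, -0.7, 0.2]
gripper_width: 0.0004
grasp_force: 0.0
```

Emit:
jog_arm(series=[[[0, 0, -0.5, 0], [0, 0, -1, 0], [0, 0, -1, 0], [0, 0, -0.5, 0], [-0.05, -0.5, 0, 0], [-0.05, -1, 0, 0], [-0.05, -1, 0, 0], [-0.05, -1, 0, 0], [-0.05, -1, 0, 0], [-0.05, -1, 0, 0], [-0.05, -1, 0, 0], [-0.05, -1, 0, 0], [-0.05, -1, 0, 0], [-0.05, -1, 0, 0], [-0.05, -1, 0, 0], [-0.05, -1, 0, 0], [-0.05, -1, 0, 0], [-0.05, -1, 0, 0], [-0.05, -1, 0, 0], [-0.05, -1, 0, 0]]])

```text
time: 10.0
position: [0.4712, -0.1771, 0.192]
tcp_rot: [[-0.959, 0.283, -0.003], [0.283, 0.959, 0.001], [0.003, 0.0, -1.0]]
force: [0.2, -0.2, -0.3]
gripper_width: 0.0
grasp_force: 0.0
```

Emit:
jog_arm(series=[[[-0.05, -1, 0, 0], [-0.05, -1, 0, 0], [-0.05, -1, 0, 0], [-0.05, -1, 0, 0], [-0.05, -0.8, 0, 0], [0, -0.4, 0, 0], [0, 0, 0, 0], [0, 0, 0, 0]]])

```text
time: 10.67
position: [0.4357, -0.3268, 0.1925]
tcp_rot: [[-0.959, 0.284, -0.001], [0.284, 0.959, 0.002], [0.002, 0.002, -1.0]]
force: [0.1, -0.0, -0.2]
gripper_width: 0.0005
grasp_force: 0.0
```

```bash
python3 - <<'E'
from h import *
o=grab('wrist','w3')
R=np.array(o['tcp_rot']);p=o['position'];print(p,o['time'],o['force'])
print(R.T@([.438,-.327,.115]-p)/.03, proj('w3',[.438,-.327,.066]))
E
```

```text
[ 0.43573839 -0.32675079  0.19248075] 10.6667 [ 0.07863434 -0.03964695 -0.16911187]
[-0.07945383  0.00852739  2.58256887] [328.74862387 204.40525017]
```

View pics/w3.png

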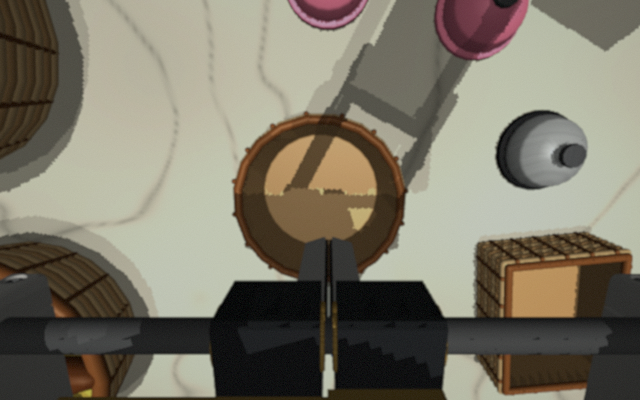

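The rim's centre is at about (320,199), so I shift 6 mm in tool -y and 3 mm in +x. Then I descend to about 5 cm above the rim and dwell.

Emit:
jog_arm(series=[[[0.1, -0.2, 0.6, 0], [0, 0, 0.9, 0], [0, 0, 0.6, 0], [0, 0, 0.4, 0], [0, 0, 0, 0], [0, 0, 0, 0], [0, 0, 0, 0], [0, 0, 0, 0], [0, 0, 0, 0], [0, 0, 0, 0], [0, 0, 0, 0], [0, 0, 0, 0], [0, 0, 0, 0], [0, 0, 0, 0], [0, 0, 0, 0], [0, 0, 0, 0], [0, 0, 0, 0], [0, 0, 0, 0], [0, 0, 0, 0], [0, 0, 0, 0]]])

```text
time: 12.38
position: [0.4321, -0.3324, 0.1184]
tcp_rot: [[-0.959, 0.283, -0.0], [0.283, 0.959, 0.0], [0.0, 0.0, -1.0]]
force: [0.1, -0.6, -0.9]
gripper_width: 0.0005
grasp_force: 0.0
```

Emit:
jog_arm(series=[[[0, 0, 0, 0], [0, 0, 0, 0], [0, 0, 0, 0], [0, 0, 0, 0], [0, 0, 0, 0], [0, 0, 0, 0], [0, 0, 0, 0], [0, 0, 0, 0], [0, 0, 0, 0], [0, 0, 0, 0], [0, 0, 0, 0], [0, 0, 0, 0], [0, 0, 0, 0], [0, 0, 0, 0], [0, 0, 0, 0], [0, 0, 0, 0], [0, 0, 0, 0], [0, 0, 0, 0], [0, 0, 0, 0], [0, 0, 0, 0]]])

```text
time: 14.05
position: [0.4321, -0.3324, 0.1184]
tcp_rot: [[-0.959, 0.283, 0.0], [0.283, 0.959, 0.0], [-0.0, 0.0, -1.0]]
force: [0.3, 0.0, 0.9]
gripper_width: 0.0003
grasp_force: 0.0
```

```bash
python3 - <<'E'
from rig import ctrl
o=ctrl.observe();print(o['position'],o['force'],o['time']);print(ctrl.close_job())
E
```

```text
[ 0.43213606 -0.33237343  0.11841398] [0.28705842 0.04399122 0.91997006] 14.05
the job is handed in; nothing more can be done
None
```

I pressed the bell fully down and released it, then pointed at the large ring bread and at the round basket for about 3 s each; I handed the job in at 14 s, still pointing at the basket, and no verdict came back.

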